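# Load the marking station and hold its guard open

## Robot

A 6-joint arm with a two-finger parallel gripper is mounted at the origin on the work surface; the furniture and walls round the work are solid. World frame = base frame: x ahead of the robot, y to its left, z up, the work surface at z = 0. Lengths are in m, angles in degrees, forces in N, time in s.
With the tool pointing down it reaches from about 0.4 to 0.825 m from the base axis. Payload 7 kg.
Tool frame: the origin (TCP) lies midway between the tips of the shut fingers; the grasp point (between the pads) lies 19 mm behind it; z points along the fingers, y is the direction in which the jaws open and shut (so a half turn about z gives the same grasp; the last joint's range is limited). The gripper opens to 88 mm and grips with 3 to 60 N. Pads are 19 mm wide; open, the fingers measure 130 mm over their backs; the gripper's body (78 mm by 193 mm) begins 47 mm behind the grasp point.
Start: joints at [-52.993, 20.546, 0.682, 0, -70.136, -16.507], TCP at [0.236, -0.632, 0.202] pointing down, gripper open.
Joint ranges: [-176.03, 176.03], [-82.01, 121.73], [-58.28, 71.71], [-173.87, 95.51], [-174.79, -0.11], [-173.66, 173.66]. Speed limits (degrees/s): [136.94, 136.94, 172.46, 180, 180, 180].

## Interface

Orientations are given as [roll, pitch, yaw] about the fixed x, y, z axes, in that order (R = Rz(yaw) Ry(pitch) Rx(roll)).
In Python, from plant import ctrl, snapshot gives the robot as it stands.
- The arm moves only by the shell command python3 -m pendant 'ROWS'. ROWS is JSON, a list of rows, each a list of 7 numbers: the shift along the tool's x, y, z in m, then the turn, a rotation vector about the tool's x, y, z in rad, then the opening, from -1 (shut) to 1 (fully open), so that 0 is half open. In form: [[x, y, z, ax, ay, az, jaw], ...]. A call has 1 to 12 rows; each row is the pose to reach, as a shift and turn from the pose commanded when the call began, along the tool's axes at that moment; what a row does not reach only later rows make up. A row lasts 1/8 s, in which the tool goes at most 62.5 mm and 10.7 degrees, less where a joint would pass 70% of its speed; a pose out of reach is approached as far as the arm can. A call with a gripper value outside its range is refused whole. The fingers move at their own pace and stop on an object; the grip force is fixed at half the most. Time passes only in rows, so rows that repeat a pose let the fingers close. It gives the time, the measured TCP pose, the force and the opening at its end, in the units of the state.
- ctrl.get_obs(): the state, without advancing time (a new reading comes with each control period).
- snapshot(name): name is "scene" or "top" or "wrist"; returns a dict with "image" (400x640x3 uint8, blue, green, red), "mtx" (3x3 intrinsics, pixels), "eye" and "attitude" of the camera in the world; the wrist camera has in their place "tool_from_camera" (4x4, takes a point from camera to tool coordinates, whose origin is the TCP and whose axes are the flange's). Camera axes: x right, y up, looking along -z (the intrinsics and any distortion apply to the point x, -y, -z); pixel columns grow to the right and rows downward; lengths in m; the calibration is good to about 2 mm. A picture is of the moment at which its call begins: read the wrist's pose just before it. There is no depth.
- ctrl.close_job(): hands the job in, once; it reports no verdict.
The state is a dict: "clock": time; "joint_pos": joint angles; "qvel": joint speeds; "tau": joint torques, N m; "tool_pos": TCP position; "orientation": TCP orientation; "force": force on the tool from outside, world axes, zero at the start; "moment": the same for the moment, N m; "opening": finger opening in m.
Only numpy, scipy, OpenCV 4.12 (cv2) and the standard library are available. Lean on these libraries where they do the work, as an engineer would, in place of code of your own. Each camera call takes 0.05 s, during which the arm holds its last target.

## Task

With the station's amber guard still shut, slide the loaded tray by its blue upright grip into the slot in the station's side until it is fully home against the stop, keeping the block and the nut in the tray. Then let go of the tray, lift the guard and finish while holding it with the fingers, steady, 45 degrees open, so that I can look at the parts: it falls shut if released, so do not let go. Leave everything else on the bench where it is.

Things in the scene. Friction and masses are not known exactly. Their poses are not given: they have to be found in the camera images.
- station: grey sheet-steel marking station, fixed, 120 x 114 mm, walls 90 mm high; origin on the bench at the middle of its inside. +y points into the slot (the tray slides in along +y), +x points from the robot's side to the hinge, z up. A white control pod stands behind it at x = 62 to 112 mm, 112 mm high.
- slot_mouth (a point): middle of the slot's mouth, on the bench, in the station's right-hand wall; the station's axes. The slot is 112 mm wide (x), 56 mm high and 108 mm deep to the stop, with the bench as its floor; two flared guides 16 mm high reach 28 mm out from the mouth.
- tray_grip (a point): point to grip on the loose aluminium tray, in its blue upright grip plate (12 mm thick along x, 40 mm long along y, top 88 mm above the bench), 68 mm above the tray's underside. Axes are the tray's: +y points to its nose.
- tray_floor (a point): centre of the tray pan's floor, on its upper face, 3 mm above the bench, 94 mm along the tray's +y from tray_grip; the tray's axes. The pan is 104 mm (x) by 95 mm (y), rim 15 mm high. The tray slides flat on the bench when dragged by its grip; with its load it weighs about 0.6 kg.
- station_home (a point): where tray_grip lies when the tray is fully home in the slot; fixed to the station and with the station's axes
- vee_mid (a point): centre of the loose dark steel block in the tray, 30 x 60 x 35 mm
- nut_mid (a point): centre of the loose steel nut in the tray, 36 x 41 x 29 mm
- guard (a joint): angle of the amber guard in rad: 0 shut, grows as it is lifted (0.785 = 45 degrees), up to 1.9. It turns freely, weighs 0.3 kg and falls shut by its weight.
- guard_bar (a point): middle of the guard's round steel bar handle: 14 mm thick, 60 mm between its two end posts, along the station's y axis, with 32 mm free below it. Shut, it lies 102 mm from the hinge line on the robot's side of it (station -x), 42 mm above it, and 12 mm from the hinge point along +y; the point turns with the guard.
- guard_hinge (a point): middle of the guard's hinge line, which runs along the station's y axis; the station's axes. Seen along +y a positive turn lifts the guard's robot-side edge up and over towards +x.
- wood_mid (a point): centre of a loose wooden block, 50 x 160 x 45 mm, a bystander
- bolt_mid (a point): centre of a loose dark tee bolt, 36 x 152 x 30 mm, a bystander

How it is judged (in metres and radians):
On the way:
1. the tray is fully home in the slot with its load, the guard still shut (y of tray_grip in the frame of station_home above -0.006 m and distance between tray_grip and station_home below 0.012 m and value of joint guard below 0.1 rad), for 0.2 s.
At the end, for the whole second after the job is handed in: the guard stands at 45 degrees (within 6), still, held by the fingers and by nothing else; the tray, let go, is home (grip within 8 mm of its home along the slot and 14 mm in all) with the block and the nut lying in its pan (value of joint guard between 0.68 and 0.89 rad and velocity of joint guard between -0.1 and 0.1 rad/s and contact force between the fingers and guard above 0.5 N and contact force between tray and guard below 0.1 N and contact force between the fingers and tray below 0.1 N and y of tray_grip in the frame of station_home above -0.008 m and distance between tray_grip and station_home below 0.014 m and horizontal distance between vee_mid and tray_floor below 0.05 m and z of each of vee_mid, nut_mid in the frame of tray_floor below 0.03 m and horizontal distance between nut_mid and tray_floor below 0.055 m); the arm keeps its last pose, push and grip.
It fails at once if a bystander (wooden block, tee bolt) is moved more than 25 mm (distance of any of wood_mid, bolt_mid from where it was at the start of the episode above 0.025 m).
It fails at once if the block or the nut leaves the tray (distance between any of vee_mid, nut_mid and tray_floor above 0.08 m).
It also fails if it takes over 50 s, if anything falls off the work surface, if the arm or the gripper's body presses on something with over 40 N, if the wrist force passes 120 N, or if a joint passes its speed limit or range.

## Working session

There is one attempt and no reset: what is moved stays moved. The work goes in short steps, Python scripts to look and compute and a shell command to move; the robot and the scene stay as the last step left them, time stands still between calls to the robot, and variables do not carry over. Pictures are saved under pics/ and viewed, and the job is handed in when it is done.

```bash
ls; mkdir -p pics; python3 - <<'E'
from plant import ctrl, snapshot
import cv2
print(ctrl.get_obs())
for n in ("scene","top","wrist"):
    s=snapshot(n); cv2.imwrite(f"pics/{n}0.png",s["image"])
    print({k:v for k,v in s.items() if k!="image"})
E
```

```text
pics
{'clock': 0.0, 'joint_pos': array([-5.29925255e+01,  2.05911192e+01,  6.33410170e-01, -2.05631937e-02,
       -7.01363597e+01, -1.65076676e+01]), 'qvel': array([ 0.0916422 , -0.02177488, -0.03607882, -0.01751709, -0.10045915,
       -0.00263465]), 'tau': array([ 5.94085723e-04, -5.82719815e+01,  2.93070334e+01,  6.99805006e+00,
        6.90027126e-03, -1.55395710e-04]), 'tool_pos': array([ 0.23617937, -0.63175738,  0.20142214]), 'orientation': array([ 1.79904315e+02, -8.19778529e-03, -1.59507189e+02]), 'force': array([-0.06207995, -0.22109915, -0.38568355]), 'moment': array([-0.00947999,  0.07249662,  0.02657661]), 'opening': 0.08761529754198218}
{'mtx': array([[380.15186106,   0.        , 316.89010074],
       [  0.        , 380.15186106, 192.29949649],
       [  0.        ,   0.        ,   1.        ]]), 'eye': array([ 0.00693091, -0.7993173 ,  0.54854287]), 'attitude': array([ 58.76017065,   1.19121357, -41.49597482])}
{'mtx': array([[469.06094661,   0.        , 317.86004106],
       [  0.        , 469.06094661, 204.75574241],
       [  0.        ,   0.        ,   1.        ]]), 'eye': array([ 0.3225175 , -0.23935014,  0.93314557]), 'attitude': array([  9.88385289,   0.59806312, -90.0740433 ])}
{'mtx': array([[306.03012205,   0.        , 323.63602756],
       [  0.        , 306.03012205, 203.17863925],
       [  0.        ,   0.        ,   1.        ]]), 'tool_from_camera': array([[ 9.14348017e-04,  9.55680803e-01,  2.94403409e-01,
         7.93866203e-02],
       [ 9.99999515e-01, -9.81319703e-04,  7.97573202e-05,
        -3.51230106e-04],
       [ 3.65126406e-04,  2.94403194e-01, -9.55681237e-01,
        -1.81441346e-01],
       [ 0.00000000e+00,  0.00000000e+00,  0.00000000e+00,
         1.00000000e+00]])}
```

View pics/scene0.png

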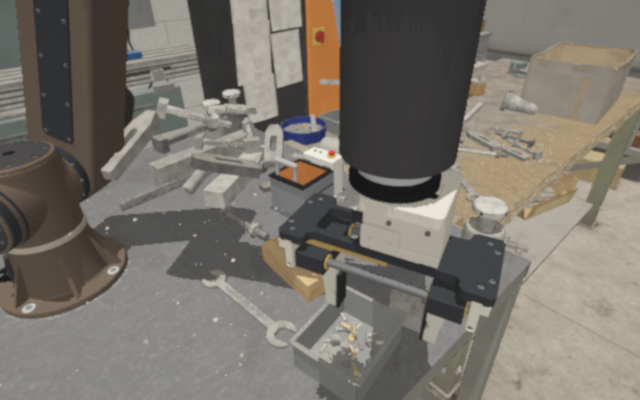

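View pics/top0.png

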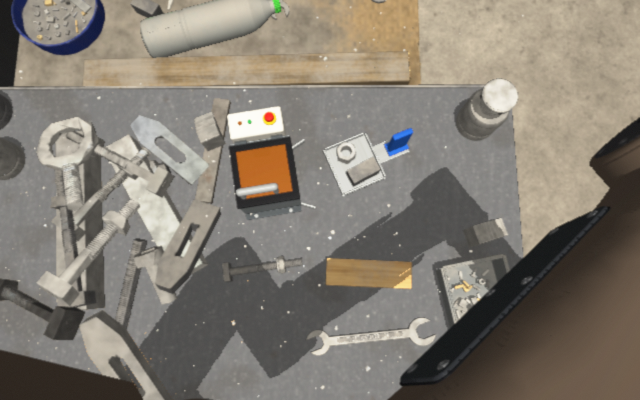

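View pics/wrist0.png

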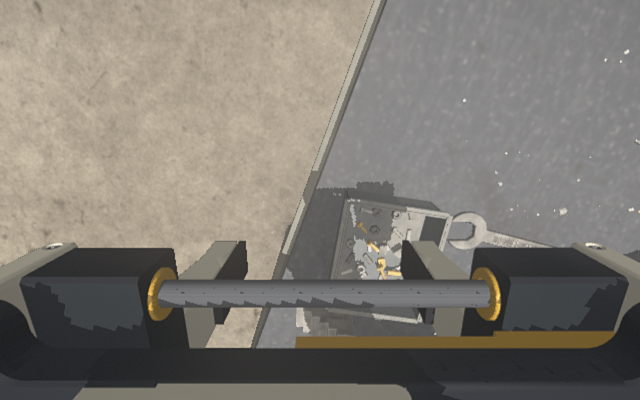

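The top view shows the station at about (265,170), the tray at (355,163), the blue grip at (400,140), the bolt at (262,268) and the wood at (368,273). I'll enlarge it.

```bash
python3 - <<'E'
import cv2
im=cv2.imread("pics/top0.png")
cv2.imwrite("pics/top0a.png",cv2.resize(im[95:220,215:425],None,fx=3.8,fy=3.8,interpolation=cv2.INTER_CUBIC))
cv2.imwrite("pics/top0b.png",cv2.resize(im[95:220,215:315],None,fx=4.8*1,fy=4.8,interpolation=cv2.INTER_CUBIC))
E
```

```text
(no output)
```

View pics/top0a.png

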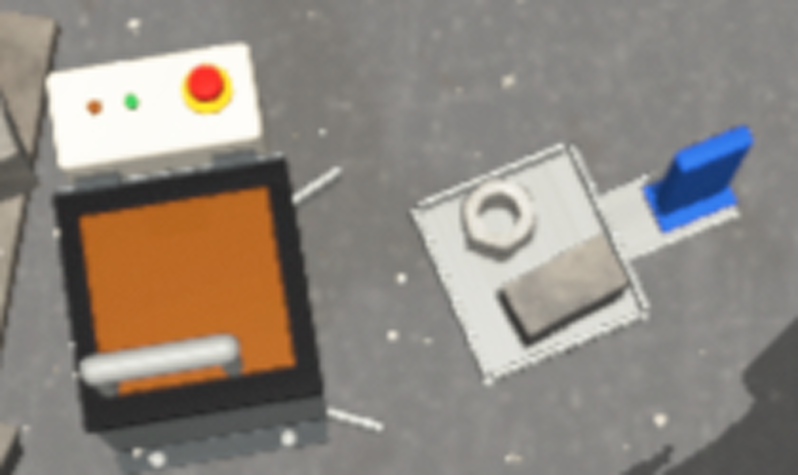

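View pics/top0b.png

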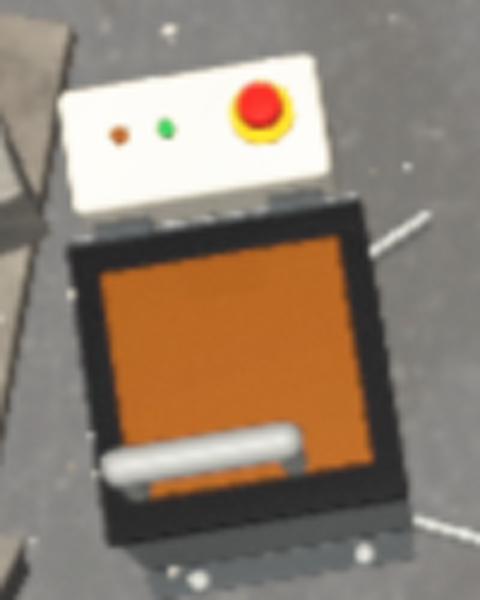

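```bash
cat > h.py <<'E'
import numpy as np, cv2
from scipy.spatial.transform import Rotation as R
TM=np.array([[469.06094661,0,317.86004106],[0,469.06094661,204.75574241],[0,0,1]])
TE=np.array([0.3225175,-0.23935014,0.93314557]);TA=np.array([9.88385289,0.59806312,-90.0740433])
def back(u,v,z,M=TM,eye=TE,Rm=R.from_euler('xyz',TA,degrees=True).as_matrix()):
    d=Rm@np.array([(u-M[0,2])/M[0,0],-(v-M[1,2])/M[1,1],-1.])
    return eye+d*(z-eye[2])/d[2]
def proj(p,M=TM,eye=TE,Rm=R.from_euler('xyz',TA,degrees=True).as_matrix()):
    c=(np.atleast_2d(p)-eye)@Rm
    return np.c_[M[0,2]-M[0,0]*c[:,0]/c[:,2], M[1,2]+M[1,1]*c[:,1]/c[:,2]]
def ca(u,v,z): return back(215+u/3.8,95+v/3.8,z)
E
python3 - <<'E'
from h import *
np.set_printoptions(precision=4,suppress=True)
def show(n,pts,z):
    P=np.array([ca(*p,z)[:2] for p in pts]);print(n,z);print(P)
    for i in range(len(P)):
        d=P[(i+1)%len(P)]-P[i];print('  len',np.hypot(*d).round(4),'ang',np.degrees(np.arctan2(d[1],d[0])).round(1))
show('tray',[(413,210),(570,147),(647,316),(488,381)],.015)
show('pod',[(48,75),(246,44),(262,138),(60,172)],.112)
for z in(.09,.1,.11): show('guard',[(55,200),(287,158),(322,400),(88,430)],z)
for z in(.12,.135,.15):show('bar',[(85,368),(238,348)],z)
show('gripTop',[(680,157),(748,128)],.088)
show('gripfoot',[(662,230),(738,208)],.003)
show('foot wood/',[(0,0)],0)
for u,v in[(327,260),(411,263),(411,289),(327,286)]: print(back(u,v,.045)[:2])
for u,v in[(225,270),(300,265)]: print('bolt',back(u,v,.015)[:2])
E
```

```text
tray 0.015
[[ 0.5946 -0.2419]
 [ 0.6293 -0.3263]
 [ 0.5362 -0.3651]
 [ 0.5016 -0.2809]]
  len 0.0912 ang -67.7
  len 0.1009 ang -157.4
  len 0.091 ang 112.4
  len 0.1009 ang 22.7
pod 0.112
[[ 0.6345 -0.0649]
 [ 0.6498 -0.1608]
 [ 0.6021 -0.1691]
 [ 0.5855 -0.0723]]
  len 0.0971 ang -80.9
  len 0.0484 ang -170.1
  len 0.0983 ang 99.7
  len 0.0495 ang 8.5
guard 0.09
[[ 0.5783 -0.0658]
 [ 0.5992 -0.1797]
 [ 0.4779 -0.1976]
 [ 0.4636 -0.0852]]
  len 0.1159 ang -79.6
  len 0.1227 ang -171.6
  len 0.1133 ang 97.2
  len 0.1163 ang 9.6
guard 0.1
[[ 0.5752 -0.0678]
 [ 0.596  -0.1804]
 [ 0.476  -0.1981]
 [ 0.4619 -0.087 ]]
  len 0.1145 ang -79.6
  len 0.1212 ang -171.6
  len 0.112 ang 97.2
  len 0.1149 ang 9.6
guard 0.11
[[ 0.5722 -0.0699]
 [ 0.5927 -0.1811]
 [ 0.4742 -0.1986]
 [ 0.4602 -0.0889]]
  len 0.1131 ang -79.6
  len 0.1198 ang -171.6
  len 0.1106 ang 97.2
  len 0.1136 ang 9.6
bar 0.12
[[ 0.4879 -0.0885]
 [ 0.4972 -0.1597]]
  len 0.0719 ang -82.6
  len 0.0719 ang 97.4
bar 0.135
[[ 0.4848 -0.0913]
 [ 0.4939 -0.1612]]
  len 0.0705 ang -82.6
  len 0.0705 ang 97.4
bar 0.15
[[ 0.4818 -0.094 ]
 [ 0.4907 -0.1627]]
  len 0.0692 ang -82.6
  len 0.0692 ang 97.4
gripTop 0.088
[[ 0.5995 -0.3734]
 [ 0.6143 -0.4074]]
  len 0.0371 ang -66.5
  len 0.0371 ang 113.5
gripfoot 0.003
[[ 0.5864 -0.3761]
 [ 0.5985 -0.4173]]
  len 0.043 ang -73.7
  len 0.043 ang 106.3
foot wood/ 0
[[ 0.7209 -0.013 ]]
  len 0.0 ang 0.0
[ 0.3716 -0.2474]
[ 0.3657 -0.405 ]
[ 0.3177 -0.4033]
[ 0.3234 -0.2471]
bolt [ 0.3543 -0.0493]
bolt [ 0.3637 -0.1951]
```

```bash
python3 - <<'E'
from h import *
np.set_printoptions(precision=4,suppress=True)
for p in[(341,170),(295,198),(382,428),(328,411)]: print('guide',p,ca(*p,.016)[:2])
im=cv2.imread("pics/top0.png")
s=5
c=cv2.resize(im[100:225,220:380],None,fx=s,fy=s,interpolation=cv2.INTER_CUBIC)
def draw(P,col):
    q=(proj(np.array(P))-[220,100]+.5)*s
    cv2.polylines(c,[np.int32(q.round())],True,col,1)
def rect(cx,cy,yaw,x0,x1,y0,y1,z):
    a=np.radians(yaw);ex=np.array([np.cos(a),np.sin(a)]);ey=np.array([-ex[1],ex[0]])
    return [np.r_[np.array([cx,cy])+x*ex+y*ey,z] for x,y in((x0,y0),(x1,y0),(x1,y1),(x0,y1))]
T=(.5654,-.3036,22.5)
draw(rect(*T,-.052,.052,-.0475,.0475,.015),(0,0,255))
draw(rect(*T,-.006,.006,-.114,-.074,.088),(0,255,255))
S=(.528,-.1325,9.)
draw(rect(*S,-.06,.06,-.057,.057,.09),(0,0,255))
draw(rect(*S,.062,.112,-.05,.05,.112),(0,255,0))
cv2.imwrite("pics/ov.png",c)
E
```

```text
guide (341, 170) [ 0.6167 -0.2035]
guide (295, 198) [ 0.6013 -0.1789]
guide (382, 428) [ 0.4766 -0.2253]
guide (328, 411) [ 0.4857 -0.1971]
```

View pics/ov.png

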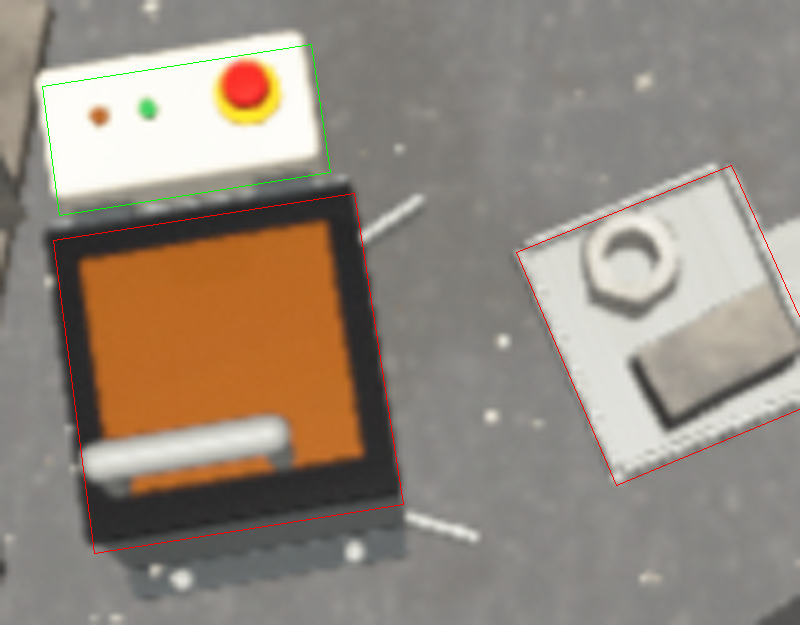

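```bash
cat >> h.py <<'E'
def rows(p,yaw=None,rpy=None,obs=None):
    from plant import ctrl
    o=obs or ctrl.get_obs()
    R0=R.from_euler('xyz',o['orientation'],degrees=True)
    R1=R.from_euler('xyz',rpy if rpy is not None else [180,0,yaw],degrees=True)
    d=R0.inv().apply(np.array(p)-o['tool_pos']); w=(R0.inv()*R1).as_rotvec()
    print('row',d.round(4),w.round(4),'n',max(np.linalg.norm(d)/.0625,np.degrees(np.linalg.norm(w))/10.7).round(1))
def wcam(name):
    from plant import ctrl,snapshot
    o=ctrl.get_obs(); s=snapshot('wrist'); cv2.imwrite(name,s['image'])
    T=s['tool_from_camera']; R0=R.from_euler('xyz',o['orientation'],degrees=True).as_matrix()
    return s['mtx'],o['tool_pos']+R0@T[:3,3],R0@T[:3,:3],s['image']
E
python3 -c "
from h import *
rows([.605,-.396,.2],-67.5)"
```

```text
row [-0.428   0.0918  0.0017] [ 1.1000e-03  9.0000e-04 -1.6058e+00] n 8.6
```

```bash
python3 -m pendant '[[-0.05,0.01,-0.02,0,0,-0.18,1],[-0.1,0.02,-0.02,0,0,-0.36,1],[-0.15,0.03,-0.02,0,0,-0.54,1],[-0.2,0.04,-0.02,0,0,-0.72,1],[-0.25,0.05,-0.02,0,0,-0.9,1],[-0.3,0.06,-0.02,0,0,-1.08,1],[-0.35,0.075,-0.02,0,0,-1.26,1],[-0.4,0.085,-0.01,0,0,-1.44,1],[-0.428,0.092,0,0,0,-1.6,1],[-0.428,0.092,0,0,0,-1.606,1],[-0.428,0.092,0,0,0,-1.606,1]]'; python3 - <<'E'
from h import *
from plant import snapshot
np.set_printoptions(precision=4,suppress=True)
M,e,Rm,im=wcam('pics/w1.png'); np.savez('w1.npz',M=M,e=e,R=Rm)
cv2.imwrite('pics/t1.png',snapshot('top')['image'])
E
```

```text
clock: 1.52
tool_pos: [0.6047, -0.3963, 0.2021]
orientation: [180.0, 0.0, -67.6]
force: [-0.6, -1.4, -0.3]
opening: 0.0872
```

View pics/w1.png

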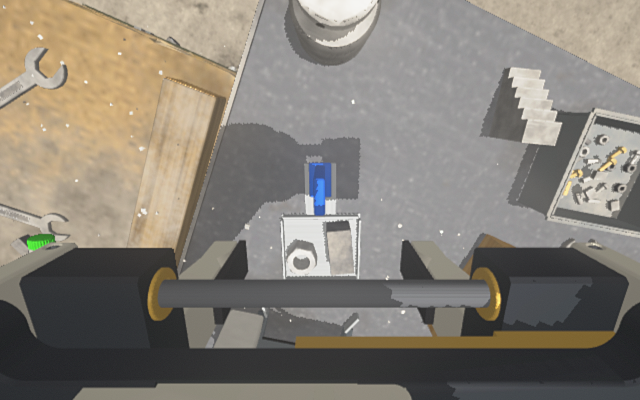

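View pics/t1.png

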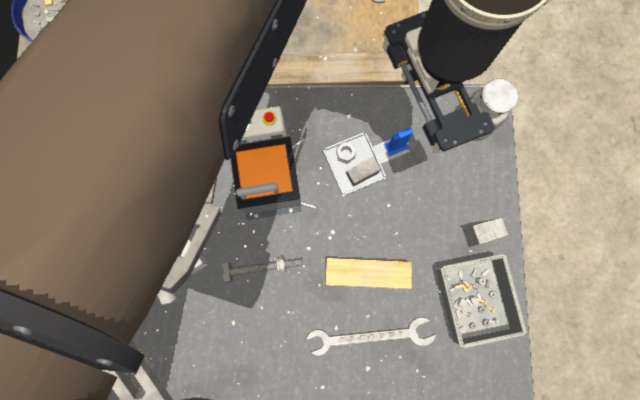

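```bash
python3 - <<'E'
from h import *
d=np.load('w1.npz');M,e,Rm=d['M'],d['e'],d['R']
np.set_printoptions(precision=4,suppress=True)
im=cv2.imread('pics/w1.png')
x0,y0,s=270,140,6
c=cv2.resize(im[y0:y0+95,x0:x0+100],None,fx=s,fy=s,interpolation=cv2.INTER_CUBIC)
a=np.radians(22.5);ex=np.array([np.cos(a),np.sin(a)]);ey=np.array([-ex[1],ex[0]])
for y0b,y1b,xb,z in((-.114,-.074,.006,.088),(-.0475,.0475,.052,.015)):
    P=[np.r_[np.array([.5654,-.3036])+x*ex+y*ey,z] for x,y in((-xb,y0b),(xb,y0b),(xb,y1b),(-xb,y1b))]
    q=(proj(P,M,e,Rm)-[x0,y0]+.5)*s
    cv2.polylines(c,[np.int32(q.round())],True,(0,0,255),1)
cv2.imwrite('pics/w1c.png',c)
E
```

```text
(no output)
```

View pics/w1c.png

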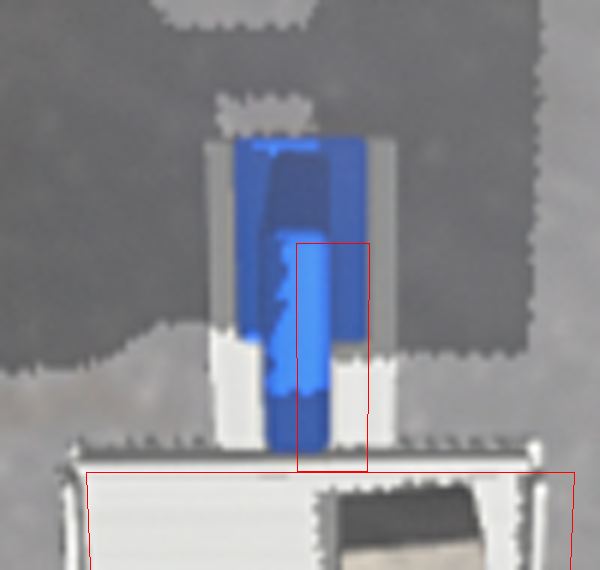

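```bash
python3 -c "
from h import *
rows([.610,-.398,.054],-67.5)"
```

```text
row [ 0.0031 -0.0047  0.1488] [-0.0002 -0.0004 -0.0017] n 2.4
```

```bash
python3 -m pendant '[[0.003,-0.005,0,0,0,0,1],[0.003,-0.005,0.05,0,0,0,1],[0.003,-0.005,0.09,0,0,0,1],[0.003,-0.005,0.13,0,0,0,1],[0.003,-0.005,0.148,0,0,0,1],[0.003,-0.005,0.148,0,0,0,1]]'; python3 - <<'E'
from h import *
wcam('pics/w2.png')
E
```

```text
clock: 2.38
tool_pos: [0.6103, -0.3972, 0.0535]
orientation: [179.9, 0.1, -67.5]
force: [-0.5, 0.6, 0.8]
opening: 0.0871
```

View pics/w2.png

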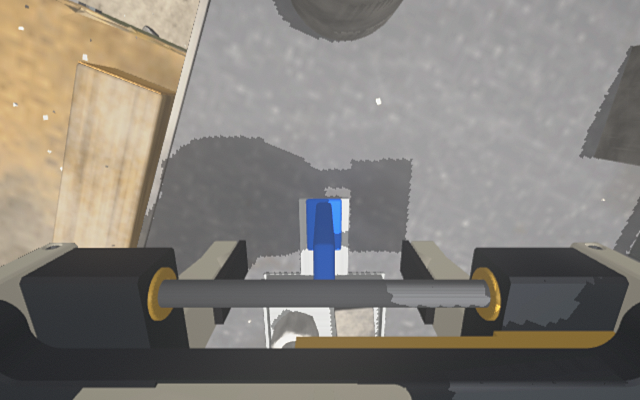

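The blue plate, at about (324,240), is centred between the fingers. Next I close the jaws.

```bash
python3 -m pendant '[[0,0,0,0,0,0,0.3],[0,0,0,0,0,0,-0.2],[0,0,0,0,0,0,-0.6],[0,0,0,0,0,0,-1],[0,0,0,0,0,0,-1],[0,0,0,0,0,0,-1],[0,0,0,0,0,0,-1]]'; python3 - <<'E'
from h import *
wcam('pics/w3.png')
# pre-insert: grip at station y=-0.2415 (+8mm outward), yaw 9
S=np.array([.5325,-.131]);a=np.radians(9.);ey=np.array([-np.sin(a),np.cos(a)])
p=S+ey*(-.2415-.008);print(p)
rows([*p,.0535],-81)
E
```

```text
clock: 3.3
tool_pos: [0.6108, -0.397, 0.0543]
orientation: [180.0, 0.0, -67.5]
force: [-0.1, 0.2, -0.3]
opening: 0.0235
[ 0.5715304  -0.37742824]
row [-0.0331  0.0287  0.0008] [1.000e-04 1.000e-04 2.359e-01] n 1.3
```

View pics/w3.png

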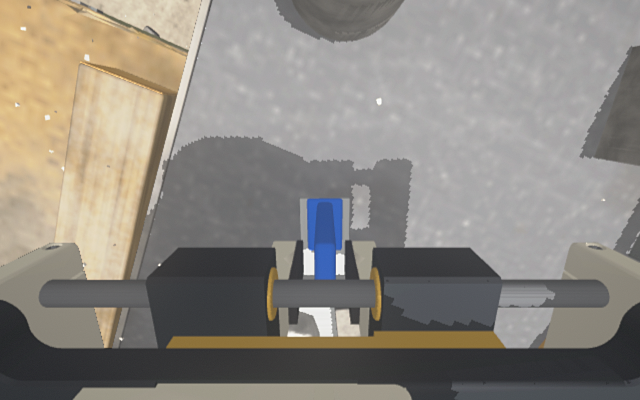

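```bash
python3 -m pendant '[[0,0,0,0,0,0,-1],[0,0,0,0,0,0,-1],[0,0,0,0,0,0,-1],[0,0,0,0,0,0,-1]]'
```

```text
clock: 3.85
tool_pos: [0.6107, -0.3971, 0.0543]
orientation: [180.0, 0.0, -67.5]
force: [-0.8, -0.5, -0.3]
opening: 0.0118
```

```bash
python3 -m pendant '[[-0.003,0.003,0,0,0,0.02,-1],[-0.007,0.006,0,0,0,0.05,-1],[-0.011,0.01,0,0,0,0.08,-1],[-0.015,0.013,0,0,0,0.11,-1],[-0.019,0.017,0,0,0,0.14,-1],[-0.023,0.02,0,0,0,0.17,-1],[-0.027,0.024,0,0,0,0.2,-1],[-0.031,0.027,0,0,0,0.225,-1],[-0.033,0.0285,0,0,0,0.235,-1],[-0.033,0.0285,0,0,0,0.235,-1]]';  python3 - <<'E'
from h import *
from plant import snapshot
M,e,Rm,im=wcam('pics/w4.png'); np.savez('w4.npz',M=M,e=e,R=Rm)
cv2.imwrite('pics/t4.png',cv2.resize(snapshot('top')['image'][95:220,215:425],None,fx=3.8,fy=3.8,interpolation=cv2.INTER_CUBIC))
cv2.imwrite('pics/s4.png',snapshot('scene')['image'])
E
```

```text
clock: 5.1
tool_pos: [0.5716, -0.3772, 0.0543]
orientation: [180.0, 0.0, -81.0]
force: [1.0, -1.8, -2.0]
opening: 0.0114
```

View pics/t4.png

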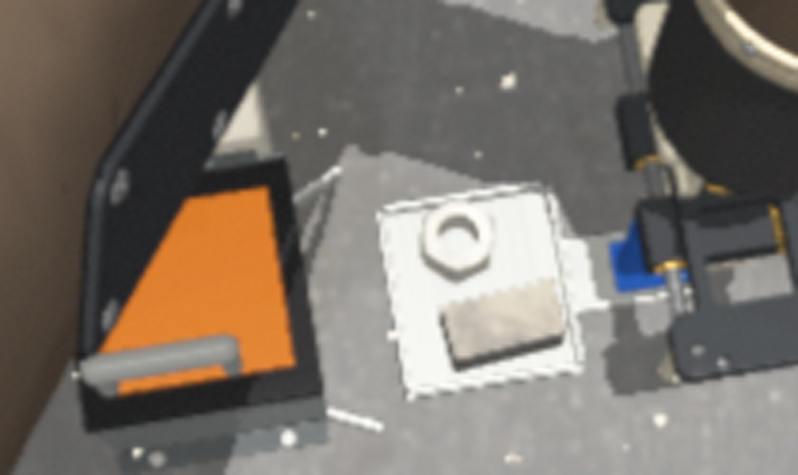

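View pics/s4.png

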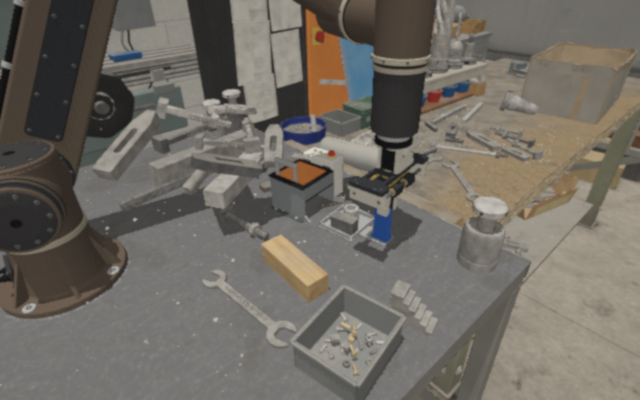

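```bash
python3 - <<'E'
from h import *
np.set_printoptions(precision=4,suppress=True)
from h import *
a=np.radians(9.);ex=np.array([np.cos(a),np.sin(a)]);ey=np.array([-ex[1],ex[0]])
S=np.array([.5325,-.131])
C=np.array([ca(*p,.015)[:2] for p in[(378,208),(545,184),(582,371),(407,398)]])
print(C,C.mean(0))
for i in range(4):
    d=C[(i+1)%4]-C[i];print(np.hypot(*d),np.degrees(np.arctan2(d[1],d[0])))
f=lambda p:((p-S)@ex,(p-S)@ey)
print('tray c',f(C.mean(0)))
G=np.array([ca(*p,.016)[:2] for p in[(341,170),(295,198),(382,428),(328,411)]])
for g in G: print('guide',f(g))
E
python3 - <<'E'
import cv2
im=cv2.imread('pics/top0.png')
cv2.imwrite('pics/g.png',cv2.resize(im[130:220,280:330],None,fx=8,fy=8*.8,interpolation=cv2.INTER_CUBIC))
E
```

```text
[[ 0.5958 -0.2232]
 [ 0.6087 -0.3125]
 [ 0.5067 -0.3303]
 [ 0.4926 -0.2384]] [ 0.551  -0.2761]
0.09021560424901064 -81.77750504530772
0.10352695551188722 -170.12640672516918
0.09293053967621426 98.7331641277545
0.10431259238017211 8.371726100791477
tray c (np.float64(-0.004448592412696753), np.float64(-0.14623266650566458))
guide (np.float64(0.07183122738465986), np.float64(-0.08473495550089985))
guide (np.float64(0.06041605060347266), np.float64(-0.05810006628334473))
guide (np.float64(-0.07000479114055677), np.float64(-0.08443628516053335))
guide (np.float64(-0.056601897959634), np.float64(-0.05797517162036764))
```

View pics/w4.png

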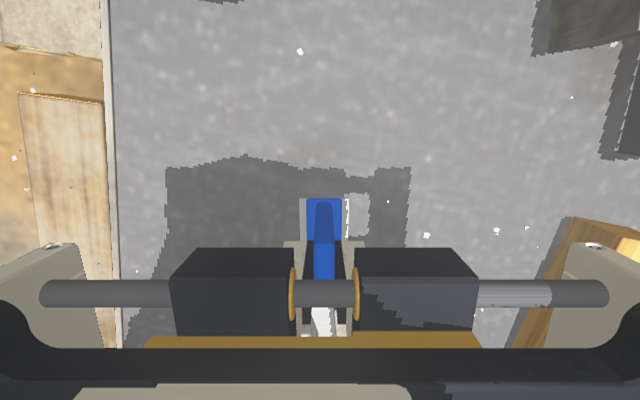

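View pics/g.png

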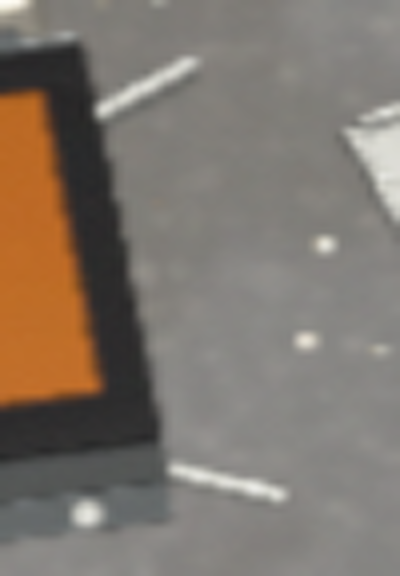

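```bash
python3 -m pendant '[[-0.002,-0.002,0,0,0,0,-1],[-0.006,-0.0045,0,0,0,0,-1],[-0.014,-0.0055,0,0,0,0,-1],[-0.024,-0.0055,0,0,0,0,-1],[-0.034,-0.0055,0,0,0,0,-1],[-0.044,-0.0055,0,0,0,0,-1],[-0.054,-0.0055,0,0,0,0,-1],[-0.062,-0.0055,0,0,0,0,-1],[-0.068,-0.0055,0,0,0,0,-1],[-0.07,-0.0055,0,0,0,0,-1]]';  python3 - <<'E'
from h import *
from plant import snapshot
cv2.imwrite('pics/t5.png',cv2.resize(snapshot('top')['image'][95:220,215:425],None,fx=3.8,fy=3.8,interpolation=cv2.INTER_CUBIC))
E
```

```text
clock: 6.5
tool_pos: [0.5663, -0.3071, 0.0544]
orientation: [180.0, -0.0, -80.9]
force: [0.8, -4.1, -0.6]
opening: 0.0114
```

View pics/t5.png

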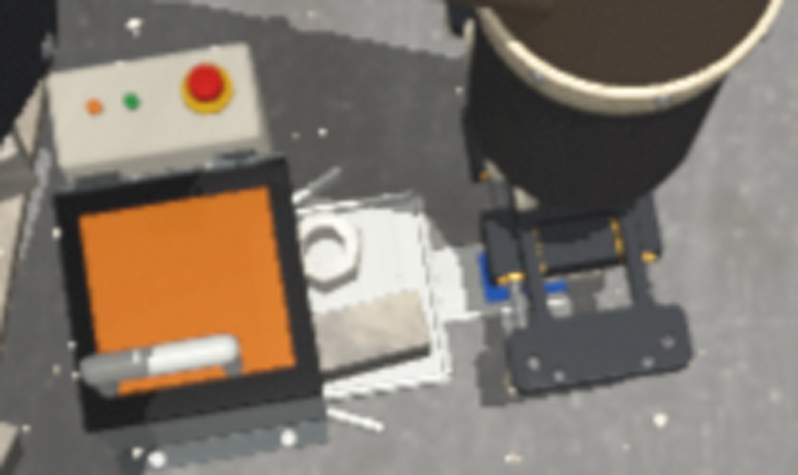

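The tray is in the mouth, centred between the guides, and the side force is low. I'll continue.

```bash
python3 -m pendant '[[-0.004,0,0,0,0,0,-1],[-0.012,0,0,0,0,0,-1],[-0.022,0,0,0,0,0,-1],[-0.032,0,0,0,0,0,-1],[-0.042,0,0,0,0,0,-1],[-0.052,0,0,0,0,0,-1],[-0.06,0,0,0,0,0,-1],[-0.066,0,0,0,0,0,-1],[-0.07,0,0,0,0,0,-1],[-0.073,0,0,0,0,0,-1],[-0.075,0,0,0,0,0,-1],[-0.075,0,0,0,0,0,-1]]'
```

```text
clock: 8.05
tool_pos: [0.5544, -0.2332, 0.0542]
orientation: [180.0, 0.0, -81.0]
force: [1.1, -1.4, -1.3]
opening: 0.0116
```

```bash
python3 -m pendant '[[-0.001,0,0,0,0,0,-1],[-0.002,0,0,0,0,0,-1],[-0.003,0,0,0,0,0,-1],[-0.004,0,0,0,0,0,-1],[-0.005,0,0,0,0,0,-1],[-0.006,0,0,0,0,0,-1]]';python3 -m pendant '[[-0.001,0,0,0,0,0,-1],[-0.002,0,0,0,0,0,-1],[-0.002,0,0,0,0,0,-1]]'
```

```text
clock: 8.8
tool_pos: [0.5536, -0.2275, 0.0544]
orientation: [-180.0, -0.0, -80.9]
force: [1.9, -5.2, -0.3]
opening: 0.012
clock: 9.18
tool_pos: [0.5539, -0.2269, 0.0553]
orientation: [-179.9, -0.1, -80.9]
force: [1.1, -9.7, 1.9]
opening: 0.0118
```

```bash
python3 -m pendant '[[-0.001,0,0,0,0,0,-1],[-0.002,0,0,0,0,0,-1],[-0.003,0,0,0,0,0,-1],[-0.003,0,0,0,0,0,-1],[-0.003,0,0,0,0,0,-1]]'; python3 - <<'E'
from h import *
from plant import snapshot
cv2.imwrite('pics/t6.png',cv2.resize(snapshot('top')['image'][95:220,215:425],None,fx=3.8,fy=3.8,interpolation=cv2.INTER_CUBIC))
cv2.imwrite('pics/s6.png',cv2.resize(snapshot('scene')['image'][130:290,220:480],None,fx=3,fy=3,interpolation=cv2.INTER_CUBIC))
E
```

```text
clock: 9.8
tool_pos: [0.554, -0.2262, 0.0566]
orientation: [-179.9, -0.3, -80.9]
force: [-0.1, -20.3, 6.7]
opening: 0.0114
```

View pics/t6.png

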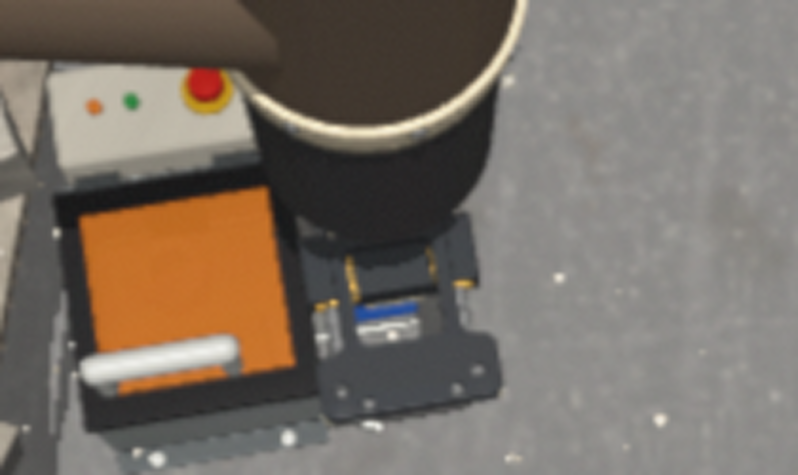

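View pics/s6.png

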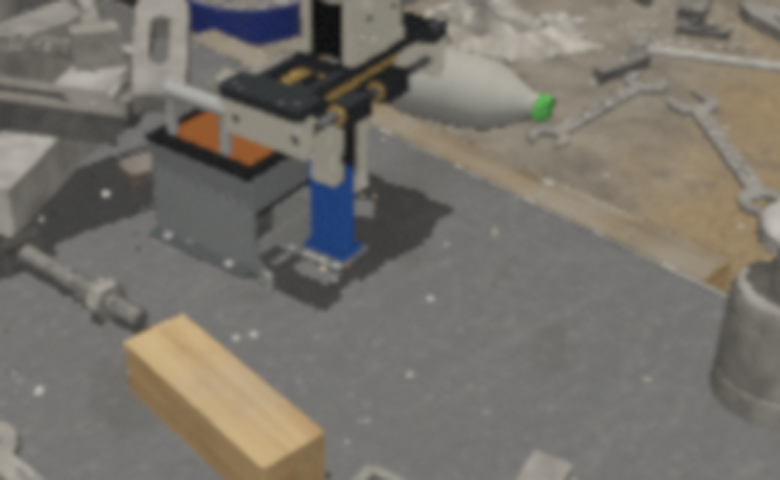

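```bash
python3 -m pendant '[[0.001,0,0,0,0,0,-1],[0.002,0,0,0,0,0,-1],[0.003,0,0,0,0,0,-1],[0.003,0,0,0,0,0,-1],[0.003,0,0,0,0,0,-1]]'; python3 -m pendant '[[0,0,0,0,0,0,-0.6],[0,0,0,0,0,0,-0.5],[0,0,0,0,0,0,-0.4],[0,0,0,0,0,0,-0.4],[0,0,0,0,0,0,-0.4],[0,0,0,0,0,0,-0.4]]'
```

```text
clock: 10.52
tool_pos: [0.5539, -0.227, 0.0553]
orientation: [-179.9, -0.1, -80.9]
force: [1.3, -11.1, 2.1]
opening: 0.0115
clock: 11.28
tool_pos: [0.5532, -0.2254, 0.0543]
orientation: [180.0, 0.0, -80.9]
force: [0.1, 0.1, 0.4]
opening: 0.026
```

```bash
python3 -m pendant '[[0,0,-0.03,0,0,0,-0.4],[0,0,-0.08,0,0,0,-0.4],[0,0,-0.13,0,0,0,0.2],[0,0,-0.18,0,0,0,0.2],[0,0,-0.2,0,0,0,0.2],[0,0,-0.2,0,0,0,0.2],[0,0,-0.2,0,0,0,0.2]]'; python3 - <<'E'
from h import *
from plant import snapshot
M,e,Rm,im=wcam('pics/w7.png'); np.savez('w7.npz',M=M,e=e,R=Rm)
cv2.imwrite('pics/t7.png',cv2.resize(snapshot('top')['image'][95:220,215:425],None,fx=3.8,fy=3.8,interpolation=cv2.INTER_CUBIC))
cv2.imwrite('pics/s7.png',cv2.resize(snapshot('scene')['image'][130:290,220:480],None,fx=3,fy=3,interpolation=cv2.INTER_CUBIC))
E
```

```text
clock: 12.15
tool_pos: [0.5526, -0.2253, 0.2533]
orientation: [179.9, 0.0, -81.0]
force: [-0.2, -0.2, 0.8]
opening: 0.0526
```

View pics/t7.png

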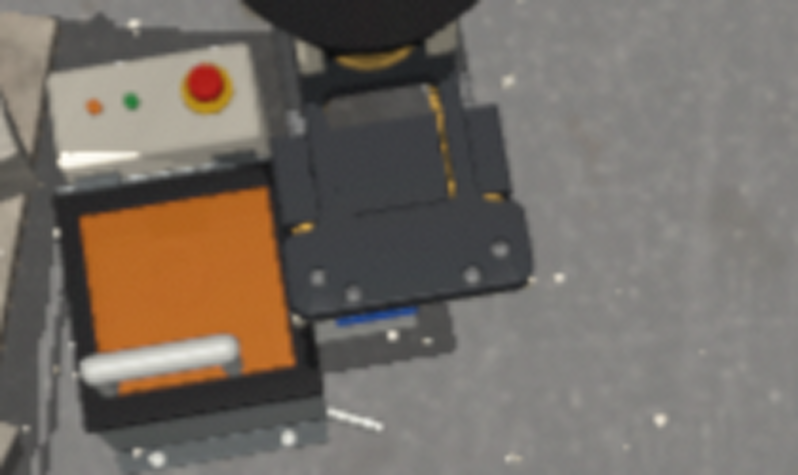

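View pics/w7.png

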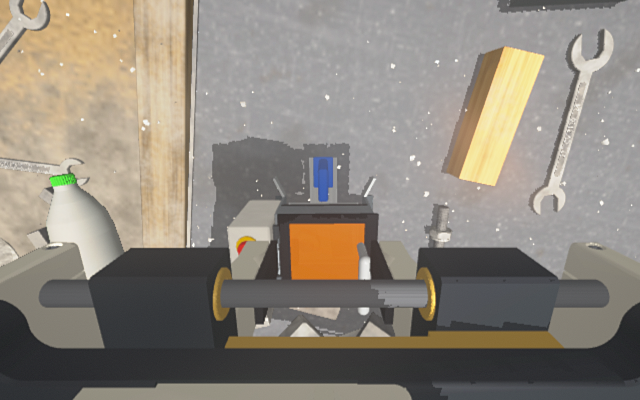

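View pics/s7.png

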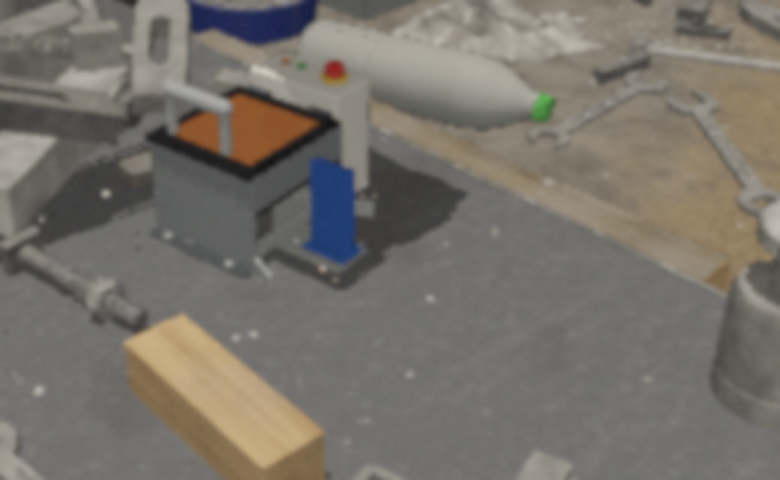

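```bash
python3 - <<'E'
import cv2
from plant import snapshot
s=snapshot('scene'); im=s['image']
a=cv2.resize(im[145:195,265:345],None,fx=8,fy=8,interpolation=cv2.INTER_CUBIC)
w=cv2.imread('pics/w7.png'); b=cv2.resize(w[195:285,225:385],None,fx=5,fy=5,interpolation=cv2.INTER_CUBIC)
cv2.imwrite('pics/sb.png',a);cv2.imwrite('pics/wb.png',b)
E
```

View pics/sb.png

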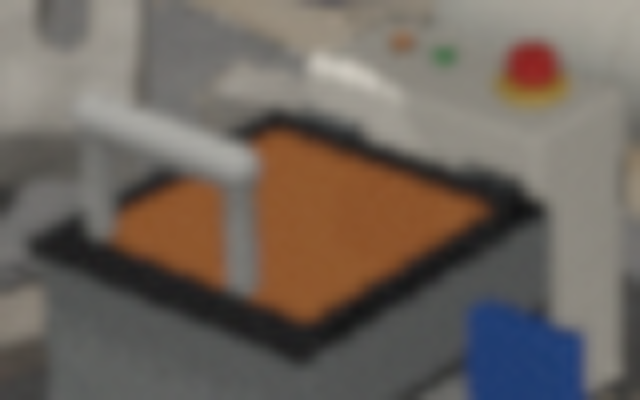

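View pics/wb.png

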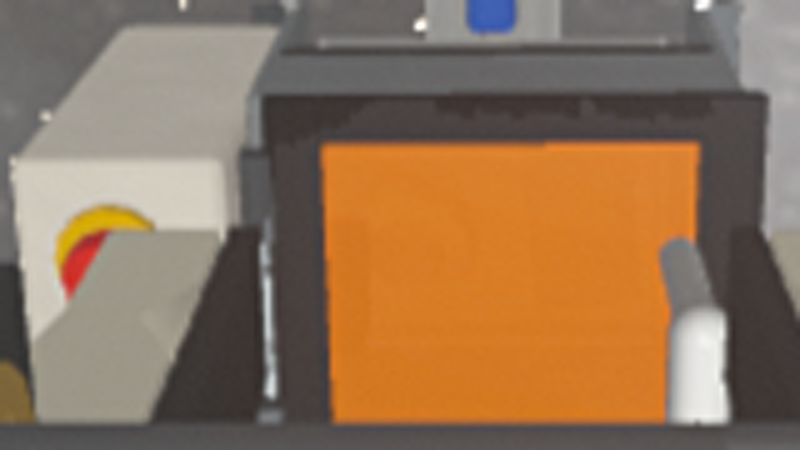

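```bash
cat >> h.py <<'E'
SM=np.array([[380.15186106,0,316.89010074],[0,380.15186106,192.29949649],[0,0,1]]);SE=np.array([0.00693091,-0.7993173,0.54854287])
SR=R.from_euler('xyz',[58.76017065,1.19121357,-41.49597482],degrees=True).as_matrix()
E
python3 - <<'E'
from h import *
np.set_printoptions(precision=4,suppress=True)
d=np.load('w7.npz');M,e,Rm=d['M'],d['e'],d['R']
from scipy.optimize import least_squares
obs={'top':(215+236/3.8,95+348/3.8),'scene':(265+246/8,145+162/8),'wrist':(225+698/5,195+308/5)}
pr={'top':lambda p:proj(p)[0],'scene':lambda p:proj(p,SM,SE,SR)[0],'wrist':lambda p:proj(p,M,e,Rm)[0]}
for use in(['top','scene','wrist'],['top','scene'],['scene','wrist']):
    r=least_squares(lambda p:np.concatenate([pr[k](p)-obs[k] for k in use]),[.49,-.16,.14]);print(use,r.x,r.fun.round(1))
o2={'top':(215+86/3.8,95+369/3.8),'scene':(265+84/8,145+104/8)}
r=least_squares(lambda p:np.concatenate([pr[k](p)-o2[k] for k in o2]),[.49,-.09,.14]);print('+y end',r.x,r.fun.round(1))
for z in(.13,.137,.145): print(z,back(*obs['wrist'],z,M,e,Rm))
for z in(.09,.1):
  for p in[(270,95),(768,95)]: print('guard -y edge',z,back(225+p[0]/5,195+p[1]/5,z,M,e,Rm)[:2])
print('bar pred')
a=np.radians(9)
S=np.array([.5381,-.1311]);ex=np.array([np.cos(a),np.sin(a)]);ey=np.array([-ex[1],ex[0]])
print(S+.06*ex-.102*ex+.012*ey)
E
```

```text
['top', 'scene', 'wrist'] [ 0.4965 -0.1596  0.1341] [-0.3 -1.3  0.7  1.2  0.8  0.4]
['top', 'scene'] [ 0.4933 -0.1608  0.1387] [ 0.1 -0.1 -0.1  0. ]
['scene', 'wrist'] [ 0.4974 -0.1601  0.1355] [1.1 0.6 0.2 0.5]
+y end [ 0.4842 -0.0921  0.1366] [ 0.1 -0.1 -0.1  0. ]
0.13 [ 0.4966 -0.158   0.13  ]
0.137 [ 0.4982 -0.1614  0.137 ]
0.145 [ 0.5    -0.1652  0.145 ]
guard -y edge 0.09 [ 0.5992 -0.1778]
guard -y edge 0.09 [ 0.482  -0.1965]
guard -y edge 0.1 [ 0.5982 -0.1815]
guard -y edge 0.1 [ 0.4845 -0.1996]
bar pred
[ 0.4947 -0.1258]
```

```bash
python3 -c "
from h import *
rows([.4935,-.125,.18],-81)
rows([.4935,-.125,.122],-81)"
```

```text
row [-0.1085  0.0426  0.0733] [0.0019 0.0005 0.0009] n 2.2
row [-0.1085  0.0425  0.1313] [0.0019 0.0005 0.0009] n 2.8
```

```bash
python3 -m pendant '[[-0.03,0.012,0,0,0,0,0.4],[-0.06,0.024,0,0,0,0,0.4],[-0.09,0.036,0,0,0,0,0.4],[-0.1085,0.0425,0.02,0,0,0,0.4],[-0.1085,0.0425,0.05,0,0,0,0.4],[-0.1085,0.0425,0.073,0,0,0,0.4],[-0.1085,0.0425,0.073,0,0,0,0.4]]'; python3 - <<'E'
from h import *
from plant import snapshot
M,e,Rm,im=wcam('pics/w8.png'); np.savez('w8.npz',M=M,e=e,R=Rm)
cv2.imwrite('pics/s8.png',cv2.resize(snapshot('scene')['image'][120:220,240:390],None,fx=5,fy=5,interpolation=cv2.INTER_CUBIC))
E
```

```text
clock: 13.22
tool_pos: [0.4927, -0.125, 0.1795]
orientation: [179.8, 0.0, -81.0]
force: [0.2, 0.1, 0.0]
opening: 0.0615
```

View pics/w8.png

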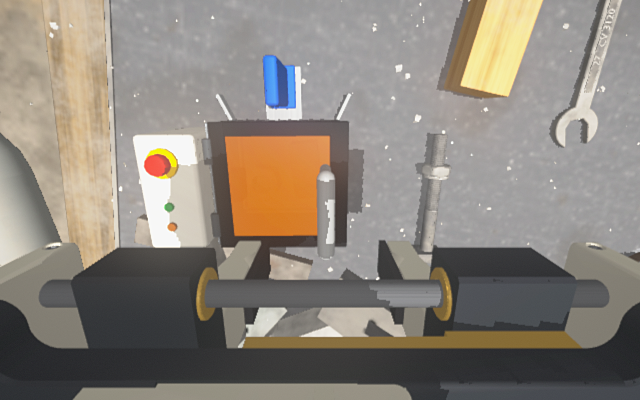

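View pics/s8.png

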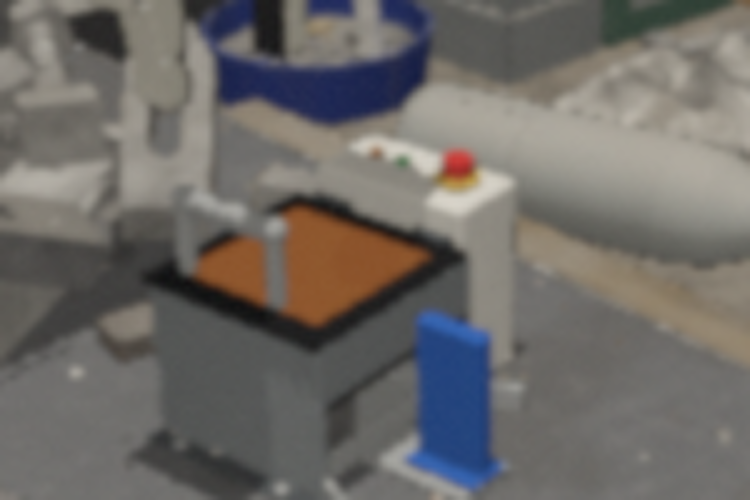

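```bash
python3 - <<'E'
from h import *
from plant import snapshot,ctrl
s=snapshot('scene');print(s['eye'],s['attitude'],ctrl.get_obs()['tool_pos'])
print(proj([ctrl.get_obs()['tool_pos'],[.4935,-.125,.136]],s['mtx'],s['eye'],R.from_euler('xyz',s['attitude'],degrees=True).as_matrix()))
cv2.imwrite('pics/s9.png',s['image'])
E
```

```text
[ 0.00693091 -0.7993173   0.54854287] [ 58.76017065   1.19121357 -41.49597482] [ 0.4947951  -0.12519381  0.1822265 ]
[[285.76062149 143.69672806]
 [286.49292076 161.37672152]]
```

View pics/s9.png

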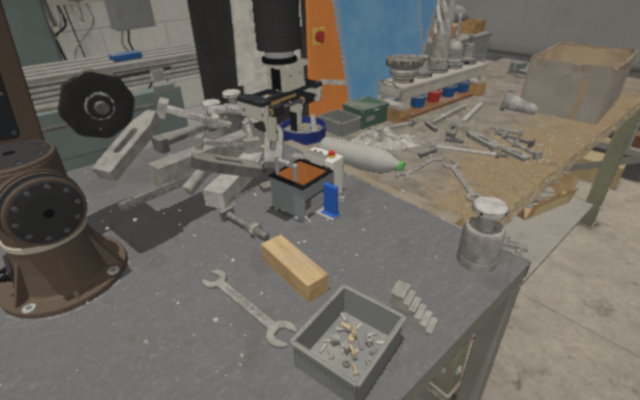

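```bash
python3 -m pendant '[[0.003,0.002,0.015,0,0,0,0.4],[0.003,0.002,0.03,0,0,0,0.4],[0.003,0.002,0.045,0,0,0,0.4],[0.003,0.002,0.058,0,0,0,0.4],[0.003,0.002,0.058,0,0,0,0.4],[0.003,0.002,0.058,0,0,0,0.4]]'; python3 - <<'E'
from h import *
from plant import snapshot
wcam('pics/w10.png')
cv2.imwrite('pics/s10.png',cv2.resize(snapshot('scene')['image'][120:220,240:390],None,fx=5,fy=5,interpolation=cv2.INTER_CUBIC))
E
```

```text
clock: 14.12
tool_pos: [0.493, -0.1283, 0.1236]
orientation: [-180.0, -0.0, -80.9]
force: [0.3, 0.4, 1.0]
opening: 0.061
```

View pics/w10.png

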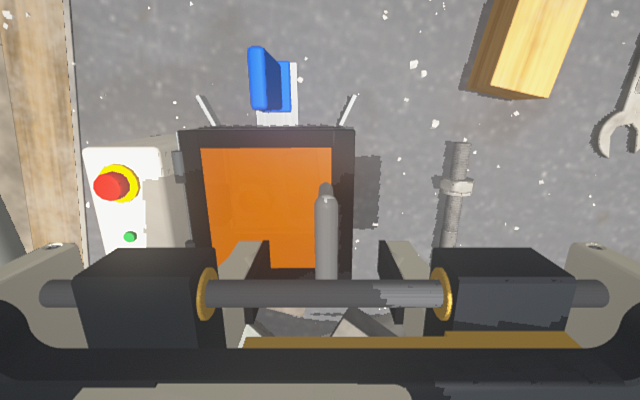

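View pics/s10.png

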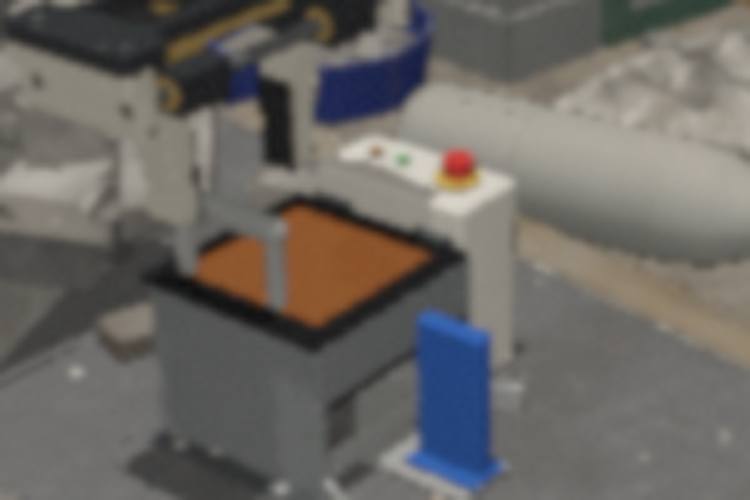

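```bash
python3 - <<'E'
from h import *
ex=np.array([np.cos(np.radians(9)),np.sin(np.radians(9)),0]);t=np.array([.493,-.1283,.1236])
for d in(-.0305,-.05,0,.0305,.05): print(d,(proj(t+d*ex,SM,SE,SR)[0]-[240,120])*5)
E
```

```text
-0.0305 [193.45888786 255.69957395]
-0.05 [164.35940072 271.25843865]
0 [237.3695314  232.22150513]
0.0305 [279.43205557 209.73158565]
0.05 [305.40905668 195.84224651]
```

```bash
python3 - <<'E'
from h import *
from plant import snapshot
cv2.imwrite('pics/s11.png',cv2.resize(snapshot('scene')['image'][130:182,265:315],None,fx=11,fy=11,interpolation=cv2.INTER_LINEAR))
E
```

```text
(no output)
```

View pics/s11.png

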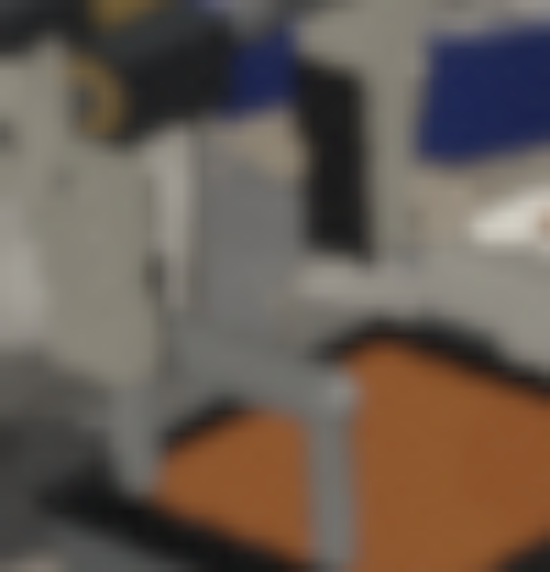

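The scene view puts the finger tips near (295,153) and (274,165). That is about 9 px, or roughly 22 mm, higher than the nominal TCP, and the wrist view agrees. The bar is still below the fingers, so I'll descend a further 22 mm, which stays clear of the panel under either reading.

```bash
python3 -m pendant '[[0,0.001,0.006,0,0,0,0.4],[0,0.001,0.012,0,0,0,0.4],[0,0.001,0.018,0,0,0,0.4],[0,0.001,0.022,0,0,0,0.4],[0,0.001,0.022,0,0,0,0.4]]'; python3 - <<'E'
from h import *
from plant import snapshot
wcam('pics/w12.png')
cv2.imwrite('pics/s12.png',cv2.resize(snapshot('scene')['image'][130:182,265:315],None,fx=11,fy=11,interpolation=cv2.INTER_LINEAR))
E
```

```text
clock: 14.9
tool_pos: [0.4914, -0.1285, 0.1009]
orientation: [180.0, 0.0, -80.9]
force: [0.0, -1.1, 0.6]
opening: 0.0615
```

View pics/s12.png

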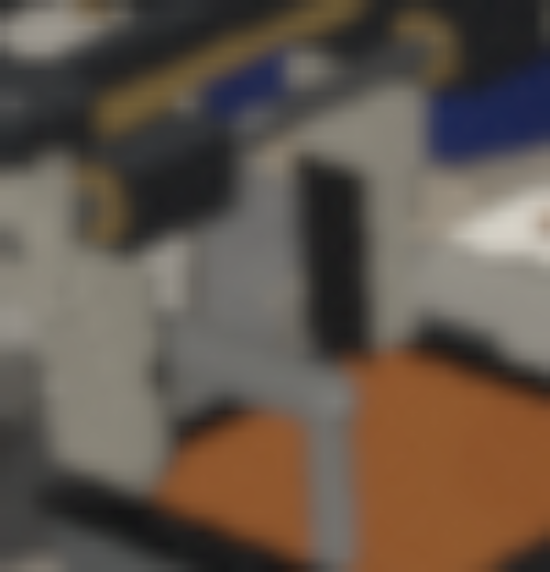

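View pics/w12.png

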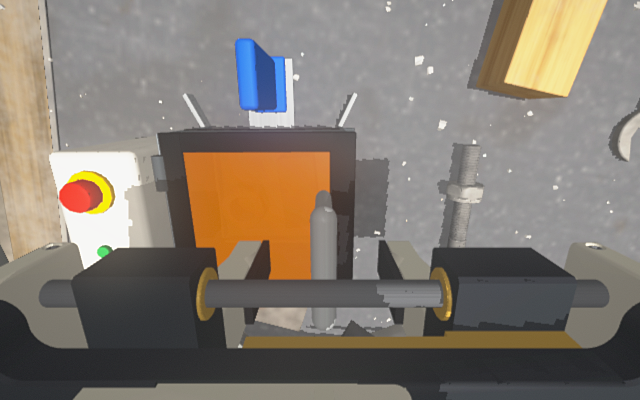

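The tips are now about 11 mm below the bar's centre, with the bar (column 323) centred between them. I'll go 3 mm lower and close.

```bash
python3 -m pendant '[[0,0,0.003,0,0,0,0.2],[0,0,0.003,0,0,0,-0.2],[0,0,0.003,0,0,0,-0.5],[0,0,0.003,0,0,0,-1],[0,0,0.003,0,0,0,-1],[0,0,0.003,0,0,0,-1],[0,0,0.003,0,0,0,-1],[0,0,0.003,0,0,0,-1],[0,0,0.003,0,0,0,-1],[0,0,0.003,0,0,0,-1]]'; python3 - <<'E'
from h import *
from plant import snapshot
cv2.imwrite('pics/s13.png',cv2.resize(snapshot('scene')['image'][130:182,265:315],None,fx=11,fy=11,interpolation=cv2.INTER_LINEAR))
E
```

```text
clock: 16.25
tool_pos: [0.4917, -0.1285, 0.0984]
orientation: [-180.0, -0.0, -80.9]
force: [-1.0, 0.2, 1.9]
opening: 0.0126
```

View pics/s13.png

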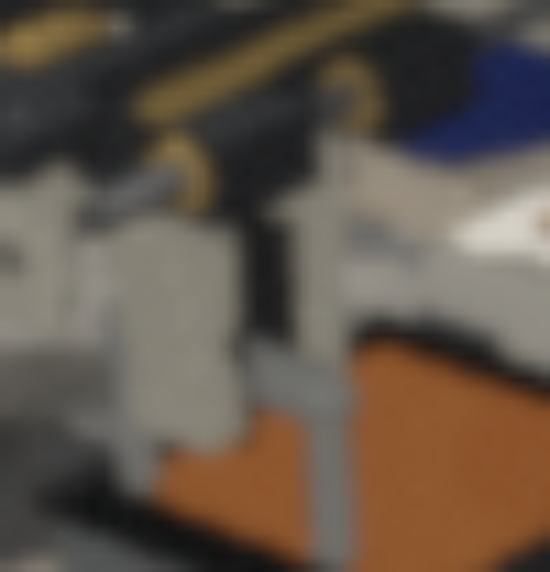

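```bash
python3 -m pendant '[[0,-0.002,-0.004,0,0,0,-1],[0,-0.004,-0.0087,0,0,0,-1],[0,-0.0064,-0.013,0,0,0,-1],[0,-0.0088,-0.017,0,0,0,-1],[0,-0.0115,-0.021,0,0,0,-1],[0,-0.0144,-0.025,0,0,0,-1],[0,-0.0174,-0.0287,0,0,0,-1],[0,-0.0205,-0.0323,0,0,0,-1],[0,-0.0205,-0.0323,0,0,0,-1]]'; python3 - <<'E'
from h import *
from plant import snapshot
cv2.imwrite('pics/s14.png',cv2.resize(snapshot('scene')['image'][90:210,230:390],None,fx=5,fy=5,interpolation=cv2.INTER_LINEAR))
wcam('pics/w14.png')
E
```

```text
clock: 17.42
tool_pos: [0.5104, -0.1254, 0.1309]
orientation: [179.8, 0.0, -81.0]
force: [-7.9, -1.7, 1.0]
opening: 0.0131
```

View pics/s14.png

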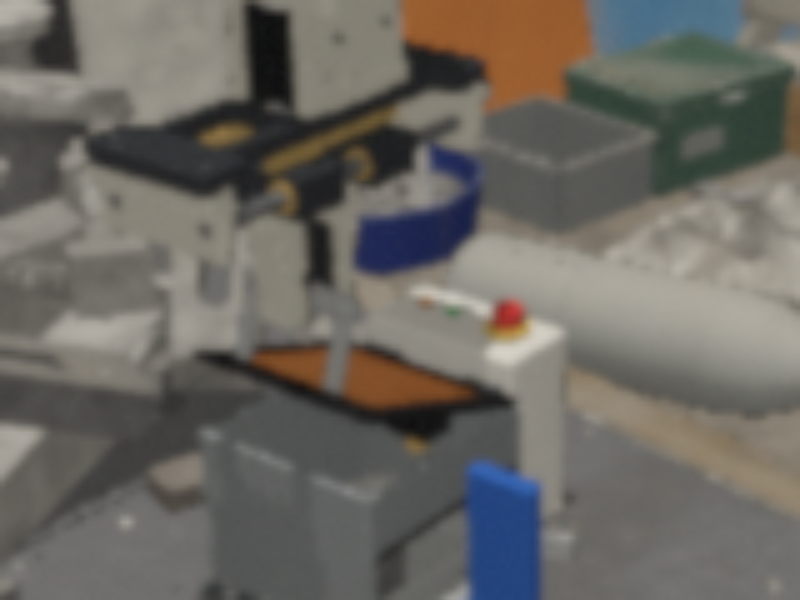

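View pics/w14.png

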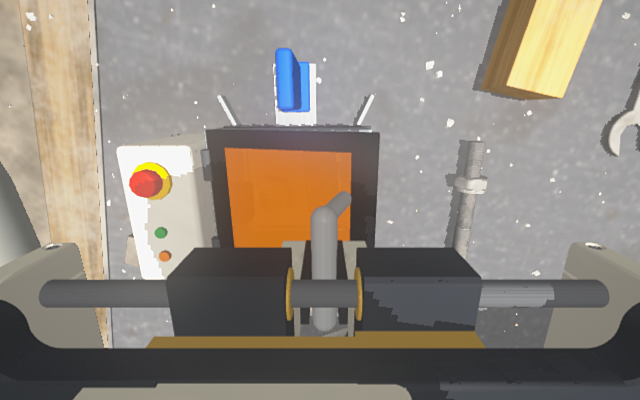

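```bash
python3 -m pendant '[[0,-0.003,-0.0034,0,0,0,-1],[0,-0.006,-0.0068,0,0,0,-1],[0,-0.0095,-0.01,0,0,0,-1],[0,-0.013,-0.013,0,0,0,-1],[0,-0.017,-0.0158,0,0,0,-1],[0,-0.021,-0.0185,0,0,0,-1],[0,-0.025,-0.021,0,0,0,-1],[0,-0.0293,-0.0234,0,0,0,-1],[0,-0.0335,-0.0255,0,0,0,-1],[0,-0.038,-0.0275,0,0,0,-1],[0,-0.038,-0.0275,0,0,0,-1],[0,-0.038,-0.0275,0,0,0,-1]]'; python3 - <<'E'
from h import *
from plant import snapshot
cv2.imwrite('pics/s15.png',cv2.resize(snapshot('scene')['image'][90:210,230:390],None,fx=5,fy=5,interpolation=cv2.INTER_LINEAR))
M,e,Rm,im=wcam('pics/w15.png');np.savez('w15.npz',M=M,e=e,R=Rm)
cv2.imwrite('pics/t15.png',snapshot('top')['image'])
E
```

```text
clock: 19.02
tool_pos: [0.5494, -0.1193, 0.1602]
orientation: [-180.0, -0.0, -80.9]
force: [-9.7, 1.9, 10.3]
opening: 0.0128
```

View pics/s15.png

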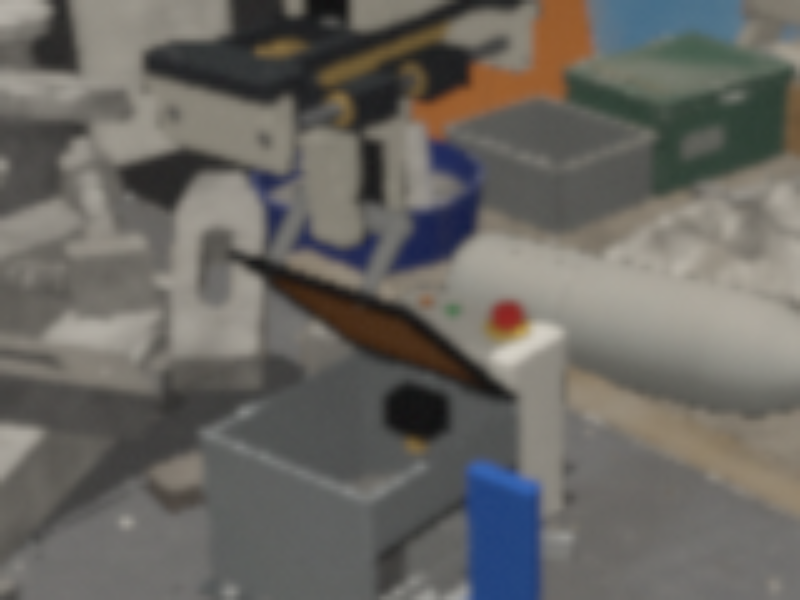

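View pics/w15.png

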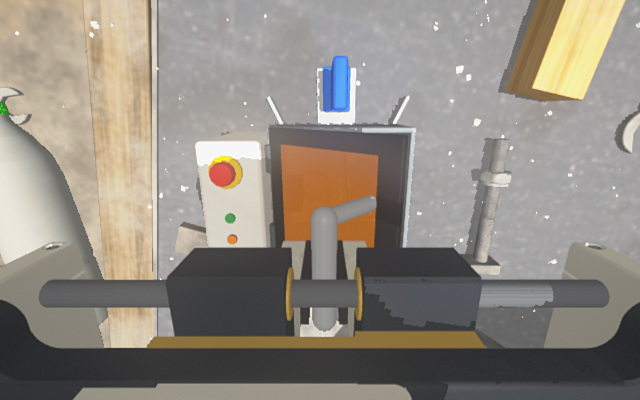

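View pics/t15.png

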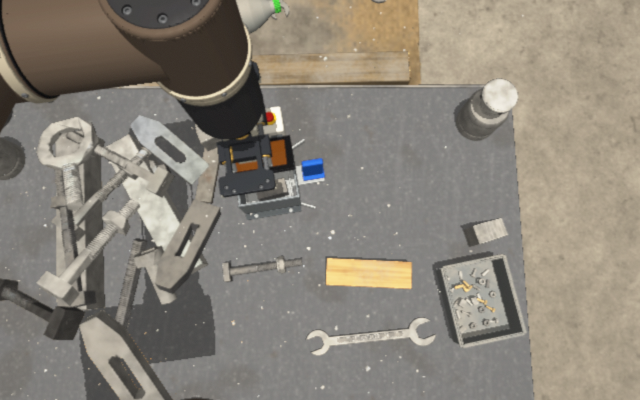

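```bash
python3 - <<'E'
from h import *
im=cv2.imread('pics/s15.png')
a=np.radians(9);ex=np.array([np.cos(a),np.sin(a),0]);ey=np.array([-ex[1],ex[0],0]);ez=np.array([0,0,1])
S=np.array([.5381,-.1311,0])-0.003*ex
for th,col in((40,(255,255,0)),(45,(0,255,0)),(50,(0,0,255))):
    t=np.radians(th)
    P=[S+.06*ex+.094*ez+ -.118*(np.cos(t)*ex-np.sin(t)*ez)*k+y*ey for k,y in((0,-.057),(1,-.057),(1,.057),(0,.057))]
    q=(proj(P,SM,SE,SR)-[230,90]+.5)*5
    cv2.polylines(im,[np.int32(q)],True,col,1)
cv2.imwrite('pics/ov2.png',im)
E
```

```text
(no output)
```

View pics/ov2.png

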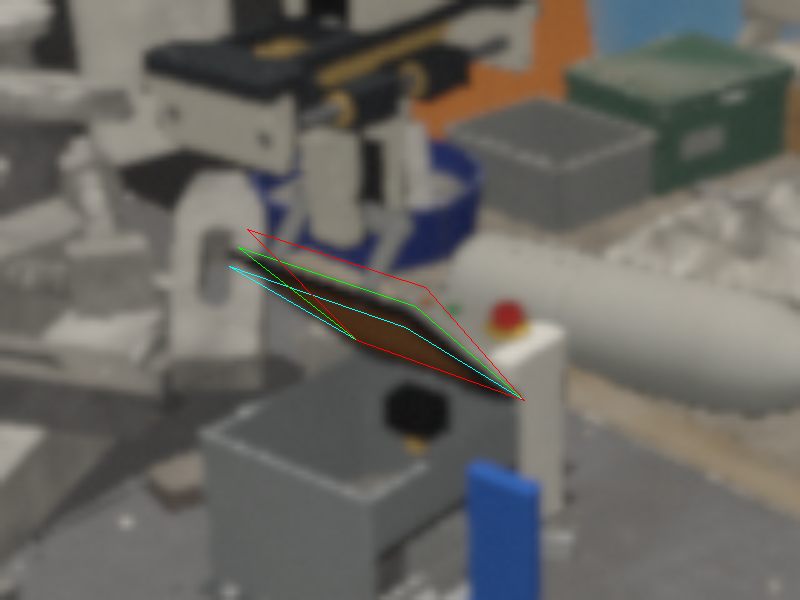

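```bash
python3 -m pendant '[[0,-0.0005,-0.0013,0,0,0,-1],[0,-0.001,-0.0026,0,0,0,-1],[0,-0.001,-0.0026,0,0,0,-1],[0,-0.001,-0.0026,0,0,0,-1],[0,-0.001,-0.0026,0,0,0,-1],[0,-0.001,-0.0026,0,0,0,-1]]'; python3 - <<'E'
from h import *
from plant import snapshot
s=snapshot('scene')['image'];cv2.imwrite('pics/s16.png',cv2.resize(s[90:210,230:390],None,fx=5,fy=5,interpolation=cv2.INTER_LINEAR))
t=snapshot('top')['image'];cv2.imwrite('pics/t16.png',cv2.resize(t[120:225,215:335],None,fx=5.5,fy=5.5,interpolation=cv2.INTER_CUBIC))
E
python3 -m pendant '[[0,0,0,0,0,0,-1],[0,0,0,0,0,0,-1],[0,0,0,0,0,0,-1],[0,0,0,0,0,0,-1]]'
```

```text
clock: 19.92
tool_pos: [0.5505, -0.1191, 0.1608]
orientation: [-180.0, -0.0, -80.9]
force: [-4.1, -1.5, -0.3]
opening: 0.0129
clock: 20.52
tool_pos: [0.5504, -0.1191, 0.1608]
orientation: [-180.0, -0.0, -80.9]
force: [-3.5, 0.6, 1.2]
opening: 0.0129
```

View pics/s16.png

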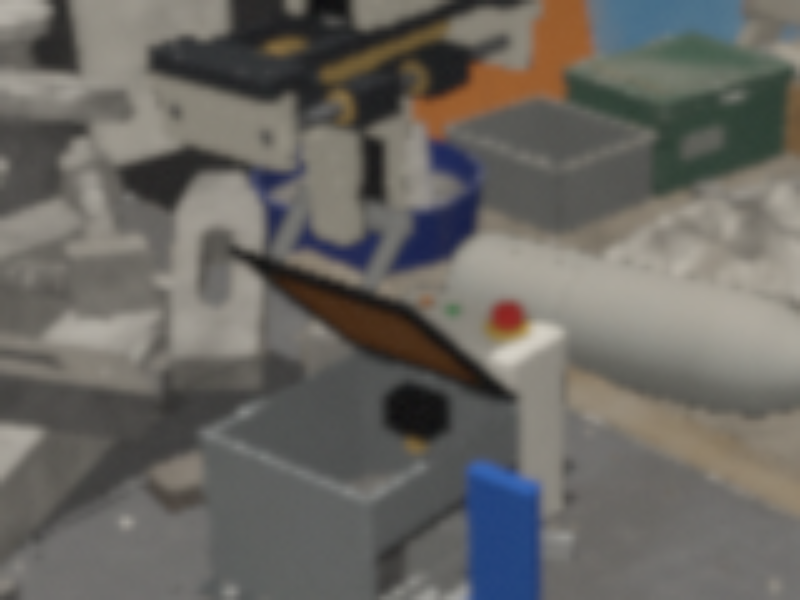

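View pics/t16.png

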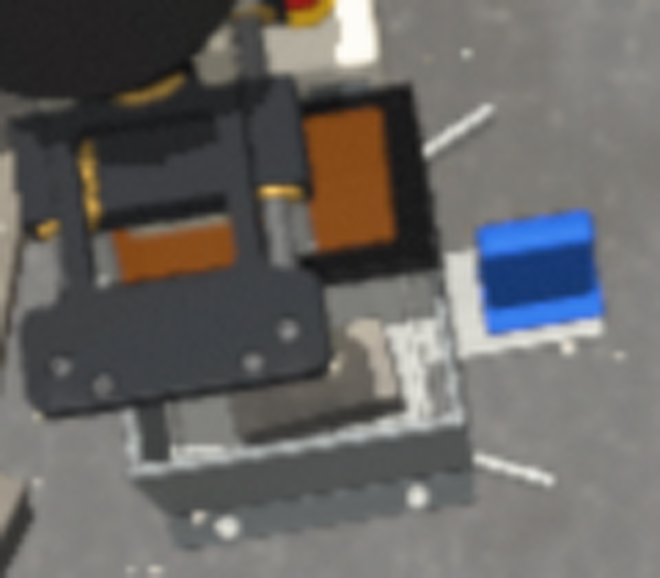

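```bash
python3 - <<'E'
from h import *
a=np.radians(9.);ex=np.array([np.cos(a),np.sin(a)]);ey=np.array([-ex[1],ex[0]]);S=np.array([.5337,-.131])
f=lambda u,v,z:(lambda p:(((p-S)@ex).round(4),((p-S)@ey).round(4)))(back(215+u/5.5,120+v/5.5,z)[:2])
for p in[(478,232),(592,210),(535,228)]: print('top',f(*p,.088))
for p in[(487,333),(603,318)]: print('foot',f(*p,.006))
for p in[(455,290),(460,420)]: print('wall',f(*p,.09))
for p in[(425,155),(490,105),(475,457),(550,482)]: print('guide',f(*p,.016))
E
```

```text
top (np.float64(0.0053), np.float64(-0.0719))
top (np.float64(0.0067), np.float64(-0.1111))
top (np.float64(0.0036), np.float64(-0.0911))
foot (np.float64(-0.0107), np.float64(-0.0691))
foot (np.float64(-0.0119), np.float64(-0.1122))
wall (np.float64(-0.0138), np.float64(-0.0612))
wall (np.float64(-0.058), np.float64(-0.0562))
guide (np.float64(0.0571), np.float64(-0.0569))
guide (np.float64(0.0722), np.float64(-0.0835))
guide (np.float64(-0.0577), np.float64(-0.0579))
guide (np.float64(-0.071), np.float64(-0.0832))
```

```bash
python3 -c "
from plant import ctrl
o=ctrl.get_obs();print(o['clock'],o['force'],o['opening'],abs(o['qvel']).max())
print(ctrl.close_job())"
```

```text
20.525 [-3.45775506  0.58179524  1.21299004] 0.012906153489158224 0.13193329030784087
the job is handed in; nothing more can be done
None
```

I pushed the tray into the slot with the guard shut until the force at the stop rose to about 20 N, then let go of it. I then gripped the guard's bar and lifted it to about 45°. The job was handed in at 20.5 s with the fingers still holding the guard.

**Last checks**
- **Tray:** the grip is within about 1 mm of its expected home along the slot, and within a few mm sideways.
- **Guard:** about 45° from the arm's travel and 44° from the picture overlay, then raised by about 1° more. The arm is still, the fingers stopped on the bar at 12.9 mm, and the wrist force is about 4 N.
- **Bystanders:** the wooden block and the tee bolt look unmoved in the top view.
- **Load:** the block can be seen lying in the pan. The nut is hidden by the gripper in the last view. It was last seen in the tray as the tray entered the slot.

**Disagreements**
- **Finger tips:** they appeared about 22 mm short of the stated TCP in the scene and wrist pictures. The tray was therefore gripped only by the top 10 mm or so of its plate, though that held. I went 25 mm lower than first planned to grip the bar.
- **Robot and top camera:** they differed by about 5 mm in x, which I corrected before the insertion.

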